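Square up a pile of fixture plates

ROBOT

A 7-joint arm with a two-finger parallel gripper is mounted at the origin on a cart in front of the work surface, level with it; the furniture and walls round the work are solid. World frame = base frame: x ahead of the robot, y to its left, z up, the work surface at z = 0. Lengths are in mm, angles in rad, forces in N, time in s.
With the tool pointing down it reaches from about 400 to 875 mm from the base axis. Payload 4.4 kg.
Tool frame: the origin (TCP) lies at the very end of the fingers, on their centre line; the grasp point (between the pads) lies 19 mm behind it; z points along the fingers, y is the direction in which the jaws open and shut (so a half turn about z gives the same grasp; the last joint's range is limited). The gripper opens to 85 mm and grips with 20 to 120 N. Pads are 22 mm wide; open, the fingers measure 114 mm over their backs; the gripper's body (76 mm by 85 mm) begins 54 mm behind the grasp point. The pads swing forward as they close: fully open they stand 13 mm farther back than shut.
Start: joints at [1.04, 0.628, 0.038, 1.517, -0.027, 0.996, -0.02], TCP at [291.387, -581.043, 231.313] pointing down, gripper open.
Joint ranges: [-3.06, 3.06], [-0.37, 2.12], [-1.25, 1.32], [0.18, 2.47], [-1.1, 4.24], [0.23, 1.98], [-2.94, 2.94]. Speed limits (rad/s): [2.57, 2.57, 3.14, 3.14, 3.14, 3.14, 3.14].

INTERFACE

Orientations are given as [roll, pitch, yaw] about the fixed x, y, z axes, in that order (R = Rz(yaw) Ry(pitch) Rx(roll)).
In Python, from cell import ctrl gives the robot as it stands.
- The arm moves only by the shell command python3 -m crank 'ROWS' [OPENING]. ROWS is JSON, a list that holds one entry, the list of rows, each a list of 6 numbers: the shift along the tool's x, y, z in units of 30 mm (1.0 is 30 mm), then the turn, a rotation vector about the tool's x, y, z in units of 6 degrees (1.0 is 6 degrees). In form: [[[tx, ty, tz, rx, ry, rz], ...]]. A call has 1 to 12 rows; each row shifts and turns the pose as measured when the row begins, along the tool's axes as they then stand; what a row does not reach is not made up. A row lasts 1/12 s, in which the tool goes at most 41.7 mm and 7.16 degrees, less where a joint would pass 70% of its speed; a pose out of reach is approached as far as the arm can. A call is refused whole if a number of a shift passes 1 or a number of a turn 1, either way. A call with a gripper value outside its range is refused whole. OPENING is the gripper command: -1 is fully open, 1 is shut, values between are in proportion, set as the call begins (- or left out, the last holds). The fingers move at their own pace and stop on an object; the grip force is fixed at half the most. Time passes only in rows, so rows that do not move let the fingers close. It gives the time, the measured TCP pose, the force and the opening at its end, in the units of the state.
- ctrl.read_state(): the state, without advancing time (a new reading comes with each control period).
- ctrl.get_image(name): name is "scene" or "top"; returns a dict with "color" (400x640x3 uint8, red, green, blue), "depth" (400x640 float32, mm along the optical axis (not along the pixel's ray), 0 where there is no reading), "camera_matrix" (3x3 intrinsics, pixels), "k1" (the pictures are not rectified: a ray, as slopes to the right and down, at radius r is drawn at 1 + k1 r^2 times it, then the intrinsics apply), "R" (3x3) and "t" (3): a world point X has camera coordinates R X + t. Camera axes: x right, y down, z forward; pixel columns grow to the right and rows downward; lengths in mm; the calibration is good to about 2 mm. A picture is of the moment at which its call begins.
- ctrl.finish_job(): hands the job in, once; it reports no verdict.
Trained networks look in a picture, given as the dict that the camera call returned (one of the last four; its "shot" number tells which), for a name from the list of things; names that differ only in an ending like _2 or _b are one class to them, and where a whole thing is asked for, a point or a joint stands for the part that bears it (a point fixed in the world has none). Each returns a list of dicts, best first, with "conf" (0 to 1); they miss things now and then, are a little off and sometimes report something else, mostly with a low value. They report only what shows in the picture. A call takes as long as a camera call.
- ctrl.search_frame(query, picture): "extent" ([centre column, centre row, width, height] in pixels, round what is visible of it).
The state is a dict: "clock": time; "qpos": joint angles; "qd": joint speeds; "tau": joint torques, N m; "eef_pos": TCP position; "tool_rot": TCP orientation; "force": force on the tool from outside, world axes, zero at the start; "torque": the same for the moment, N m; "width": finger opening in mm.
Only numpy, scipy, OpenCV 4.12 (cv2) and the standard library are available. Lean on these libraries where they do the work, as an engineer would, in place of code of your own. Each camera call takes 0.05 s, during which the arm holds its last target. There are 200 camera calls.

TASK

Stack the two plates from the sloping rack on the plate that lies loose in the squaring block, the thick one first and the thin one on top, then leave all three lying flat as one square pile, flush with each other and pushed fully home against both fences. Lay each plate down under control rather than letting it fall or flop over, do not ram the plates against the fences, and leave the other things on the bench alone.

Things in the scene. Friction and masses are not known exactly. Their poses are not given: they have to be found in the camera images.
- base_plate_mid (a point): Centre (half-way through the thickness) of a white plastic plate, 110 mm long (x), 62 wide (y), 14 thick (z), about 0.14 kg, plain edges, two steel bushes in its face. Starts flat, loose and askew on the squaring block's floor: 34 to 44 mm (at its middle) from the long fence, 10 to 25 mm from the end fence, turned up to 6 degrees.
- thick_plate_mid (a point): Centre (half-way through the thickness) of a white plastic plate, 110 mm long (x), 62 wide (y), 18 thick (z), about 0.18 kg, plain edges, two steel bushes in its face. Starts leaning in the left or right bay of the rack, face sloping 28 degrees from level and looking up towards the robot; x points up the slope, z out of the face; each long side overhangs the rib by 14 mm.
- thin_plate_mid (a point): Centre (half-way through the thickness) of a white plastic plate, 110 mm long (x), 62 wide (y), 10 thick (z), about 0.10 kg, plain edges, two steel bushes in its face. Starts in the rack's other bay, in the same posture as the thick plate.
- rack: fixed rack, steel foot 124 x 205 x 8 mm; origin under the foot's centre. Two bays at own y = -65 and +65 mm: in each an aluminium rib 34 mm wide rises along own +x at 28 degrees, with a lip 9 mm high across its low end on which the plate stands. The plates' undersides are 56 mm above the bench at mid length.
- fences: the fences of the fixed squaring block: steel floor 174 x 156 mm, 10 mm thick, with two aluminium fences at right angles, 14 mm thick, 40 mm above the floor: a long one on its right, a short one at its far end. The near and left sides are open; a pile of all three plates slides on the floor under a push of 2 to 6 N. Origin at bench level under the fences' inner corner.
- corner (a point): the fences' inner corner at the level of the block's floor (10 mm above the bench); z up. The long fence runs from here along own -x for 150 mm, inner face at own y = 0; the end fence runs along own +y for 76 mm, inner face at own x = 0. The floor reaches to x = -150 mm and y = +136 mm.
- felt_marker: felt marker lying on the bench to the right of the squaring block, 131 x 16 x 16 mm; leave alone
- vial: small capped sample bottle standing behind the work, 32 mm across, 60 mm high; leave alone
- plug: round black cable connector lying to the left of the rack, 62 x 21 x 22 mm; leave alone
- driver: green screwdriver lying at the far left, 170 x 26 x 24 mm; leave alone

How it is judged (in metres and radians):
At the end, for the whole second after the job is handed in: From the floor up base plate, thick plate, thin plate, all flat and at rest; each within 2 mm of touching the long fence and the end fence and turned less than 1.4 degrees from them; each plate centred on the next within 2 mm; all released (x of base_plate_mid in the frame of corner between -0.057 and -0.053 m and y of base_plate_mid in the frame of corner between 0.029 and 0.033 m and z of base_plate_mid in the frame of corner between 0.005 and 0.009 m and angle between the x axis of each of base_plate_mid, thick_plate_mid, thin_plate_mid and the x axis of corner, either way round below 0.025 rad and angle between the z axis of each of base_plate_mid, thick_plate_mid, thin_plate_mid and the z axis of corner, either way round below 0.03 rad and linear speed of each of base_plate, thick_plate, thin_plate below 0.01 m/s and x of thick_plate_mid in the frame of corner between -0.057 and -0.053 m and y of thick_plate_mid in the frame of corner between 0.029 and 0.033 m and z of thick_plate_mid in the frame of corner between 0.021 and 0.025 m and x of thin_plate_mid in the frame of corner between -0.057 and -0.053 m and y of thin_plate_mid in the frame of corner between 0.029 and 0.033 m and z of thin_plate_mid in the frame of corner between 0.035 and 0.039 m and horizontal distance between base_plate_mid and thick_plate_mid below 0.002 m and horizontal distance between thick_plate_mid and thin_plate_mid below 0.002 m).
It fails at once if a plate fell or flopped over (turned faster than 6 rad/s) (angular speed of any of thick_plate, thin_plate above 6 rad/s).
It fails at once if a plate was rammed against the fences (more than 80 N) (contact force between any of base_plate, thick_plate, thin_plate and fences above 80 N).
It fails at once if a bystander was moved by more than 30 mm (distance of any of felt_marker, vial, plug, driver from where it was at the start of the episode above 0.03 m).
It also fails if it takes over 69 s, if anything falls off the work surface, if the arm or the gripper's body presses on something with over 40 N, if the wrist force passes 120 N, or if a joint passes its speed limit or range.

## Working session

There is one attempt and no reset: what is moved stays moved. The work goes in short steps, Python scripts to look and compute and a shell command to move; the robot and the scene stay as the last step left them, time stands still between calls to the robot, and variables do not carry over. Pictures are saved under pics/ and viewed, about 8 in all and at most 12, crops included, and the job is handed in when it is done.

```bash
ls; mkdir -p pics; cat > h.py <<'E'
import numpy as np, cv2
from cell import ctrl
from scipy.spatial.transform import Rotation as Ro
def cloud(p):
    K=np.array(p["camera_matrix"],float);d=p["depth"];h,w=d.shape
    u,v=np.meshgrid(np.arange(w),np.arange(h))
    x=(u-K[0,2])/K[0,0];y=(v-K[1,2])/K[1,1];x0,y0=x.copy(),y.copy()
    for _ in range(8):
        s=1+p["k1"]*(x*x+y*y);x,y=x0/s,y0/s
    P=np.stack([x*d,y*d,d],-1)
    W=(P-np.array(p["t"]))@np.array(p["R"])
    W[d==0]=np.nan
    return W
def proj(p,X):
    c=np.array(p["R"])@np.array(X,float)+np.array(p["t"]);a=c[:2]/c[2];a=a*(1+p["k1"]*(a@a))
    K=np.array(p["camera_matrix"]);return [K[0,0]*a[0]+K[0,2],K[1,1]*a[1]+K[1,2]]
def save(p,n): cv2.imwrite("pics/"+n,cv2.cvtColor(p["color"],cv2.COLOR_RGB2BGR))
E
python3 - <<'E'
from h import *
s=ctrl.read_state();print({k:np.round(v,3) for k,v in s.items()})
ims=[]
for n in("scene","top"):
    p=ctrl.get_image(n);save(p,n+"0.png")
    np.savez(n+"0.npz",W=cloud(p),c=p["color"])
    print(n,np.round(p["R"],3).tolist(),np.round(p["t"]),np.array(p["camera_matrix"])[0,0])
    for q in("base_plate_mid","rack","fences"):
        print(q,[(np.round(r["extent"]).tolist(),round(r["conf"],2)) for r in ctrl.search_frame(q,p)[:3]])
E
```

```text
pics
{'clock': np.float64(0.0), 'qpos': array([ 1.04 ,  0.629,  0.038,  1.518, -0.027,  0.996, -0.02 ]), 'qd': array([ 0.   , -0.002, -0.   ,  0.   ,  0.001,  0.   , -0.001]), 'tau': array([ 1.0000e-03, -5.6340e+01,  1.2260e+00, -1.9344e+01,  1.1000e-02,
        1.0000e-02, -0.0000e+00]), 'eef_pos': array([ 291.09 , -580.459,  230.38 ]), 'tool_rot': array([-3.14 ,  0.   ,  0.465]), 'force': array([-0.436,  0.925, -0.133]), 'torque': array([0.016, 0.04 , 0.019]), 'width': np.float64(85.612)}
scene [[-0.444, -0.896, 0.011], [-0.643, 0.31, -0.7], [0.624, -0.318, -0.714]] [ 345.  387. 1012.] 439.3150152758591
base_plate_mid [([324.0, 205.0, 38.0, 38.0], 0.67), ([396.0, 200.0, 37.0, 27.0], 0.65)]
rack [([305.0, 229.0, 74.0, 51.0], 0.85), ([396.0, 198.0, 78.0, 57.0], 0.51)]
fences [([407.0, 186.0, 55.0, 43.0], 0.91)]
top [[0.03, -0.999, 0.026], [-0.993, -0.032, -0.115], [0.116, -0.023, -0.993]] [ 75. 588. 970.] 379.71696537708476
base_plate_mid [([395.0, 228.0, 27.0, 45.0], 0.73), ([408.0, 222.0, 42.0, 62.0], 0.32)]
rack [([284.0, 212.0, 78.0, 57.0], 0.84)]
fences [([408.0, 220.0, 44.0, 62.0], 0.83)]
```

View pics/top0.png

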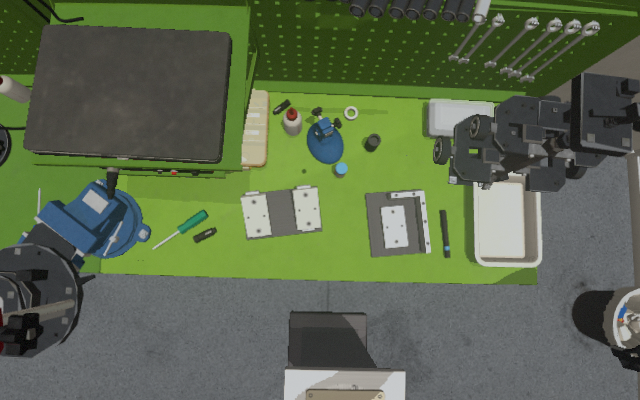

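View pics/scene0.png

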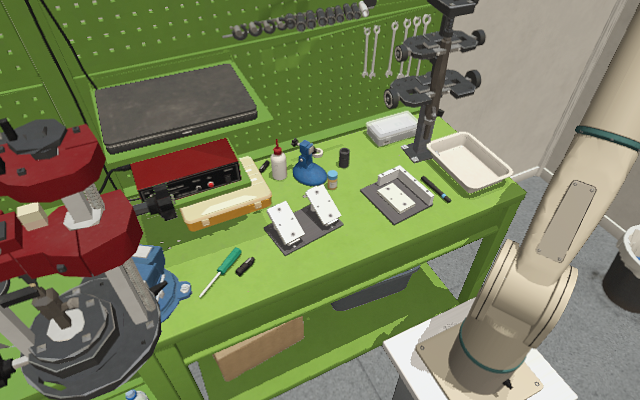

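Top view: rack at (282,212) with plates at (257,213) and (306,210). The squaring block is at (398,223), base plate at (395,227), fences on its right and far sides, marker at (445,233), vial at (341,170).

```bash
cat > m.py <<'E'
from h import *
from scipy.ndimage import label
def rect(pts2):
    (c,s,a)=cv2.minAreaRect(pts2.astype(np.float32)); return np.round(c,1),np.round(s,1),round(a,2)
for n,b in(("top",(225,180,450,265)),("scene",(250,150,450,255))):
    z=np.load(n+"0.npz");W=z["W"];c=z["c"].astype(int)
    m=np.zeros(W.shape[:2],bool);m[b[1]:b[3],b[0]:b[2]]=1
    w=m&(c.min(-1)>120)&(W[...,2]>3)
    l,k=label(w)
    for i in range(1,k+1):
        P=W[l==i]
        if len(P)<60: continue
        q=np.median(P,0);A=np.c_[P[:,:2]-q[:2],np.ones(len(P))]
        g=np.ones(len(P),bool)
        for _ in range(6):
            s=np.linalg.lstsq(A[g],P[g,2],rcond=None)[0];r=P[:,2]-A@s;g=abs(r)<3
        print(n,len(P),g.sum(),"ctr",q.round(1),"plane",s.round(3),"slopedeg",np.degrees(np.arctan(np.hypot(*s[:2]))).round(1),"dir",np.degrees(np.arctan2(s[1],s[0])).round(1),"rect",rect(P[g][:,:2]),"z",P[:,2].min().round(),P[:,2].max().round())
    # steel floors
    w=m&(c.max(-1)<110)&(np.ptp(c,axis=-1)<25)&(W[...,2]>3)&(W[...,2]<16)
    l,k=label(w)
    for i in range(1,k+1):
        P=W[l==i]
        if len(P)>100: print(n,"dark",len(P),np.median(P,0).round(1),rect(P[:,:2]))
E
python3 m.py
python3 - <<'E'
import cv2
a=cv2.imread('pics/top0.png')[175:265,230:460]
b=cv2.imread('pics/scene0.png')[155:255,255:455]
a=cv2.resize(a,(760,297),interpolation=cv2.INTER_CUBIC);b=cv2.resize(b,(600,300),interpolation=cv2.INTER_CUBIC)
b=cv2.copyMakeBorder(b,0,0,0,160,0);cv2.imwrite('pics/crop0.png',cv2.vconcat([a,b]))
E
```

```text
top 1070 877 ctr [567.1 115.1  65.7] plane [ 0.524  0.07  66.786] slopedeg 27.9 dir 7.6 rect (array([561.8, 113.1]), array([102.4,  61.4]), 8.98) z 5.0 93.0
top 474 418 ctr [ 582.9 -189.8   49.9] plane [-2.000e-03 -1.000e-03  5.016e+01] slopedeg 0.1 dir -156.7 rect (array([ 538.3, -157.6]), array([164.5,  88.1]), 7.01) z 4.0 55.0
top 1072 899 ctr [545.7 243.1  74.7] plane [5.2000e-01 7.2000e-02 7.4767e+01] slopedeg 27.7 dir 7.9 rect (array([541.1, 241.3]), array([98.1, 62. ]), 8.78) z 3.0 100.0
top 990 851 ctr [ 529.2 -119.9   23.9] plane [-0.0000e+00 -3.0000e-03  2.3941e+01] slopedeg 0.2 dir -93.6 rect (array([ 528.6, -119.3]), array([110.2,  61.9]), 7.36) z 6.0 31.0
top dark 1177 [556.4 182.    8. ] (array([556.7, 192.2]), array([121.2, 177.2]), 8.63)
top dark 1888 [ 537.  -100.8   10. ] (array([ 540. , -119.8]), array([171.9, 137.4]), 6.63)
top dark 115 [ 523.6 -258.9   13.2] (array([ 526., -260.]), array([86.8, 12. ]), 5.18)
scene 141 74 ctr [ 630.3 -339.8   46.7] plane [1.4000e-02 6.3000e-01 4.5059e+01] slopedeg 32.2 dir 88.8 rect (array([ 620.6, -348.9]), array([ 65.2, 148.4]),
[... 591 characters left out ...]
.0000e-03  2.5242e+01] slopedeg 0.3 dir -118.5 rect (array([ 530.6, -121.2]), array([113.5,  65. ]), 6.7) z 8.0 31.0
scene 797 546 ctr [565.  114.5  64.4] plane [ 0.502  0.072 65.387] slopedeg 26.9 dir 8.1 rect (array([563.8, 112.2]), array([101.8,  64.2]), 9.2) z 6.0 94.0
scene 898 628 ctr [541.  241.5  70.8] plane [ 0.514  0.083 71.415] slopedeg 27.5 dir 9.2 rect (array([543.2, 240.4]), array([98.5, 63.8]), 9.67) z 4.0 100.0
scene dark 166 [ 677.8 -312.5   12.9] (array([ 679.3, -310.5]), array([95.5, 53.5]), 57.75)
scene dark 290 [561.1 134.5   9.3] (array([566.9, 128.6]), array([126.4,  62.7]), 24.74)
scene dark 314 [540.7 265.6   8.9] (array([550.4, 251.1]), array([131. ,  65.8]), 20.01)
```

View pics/crop0.png

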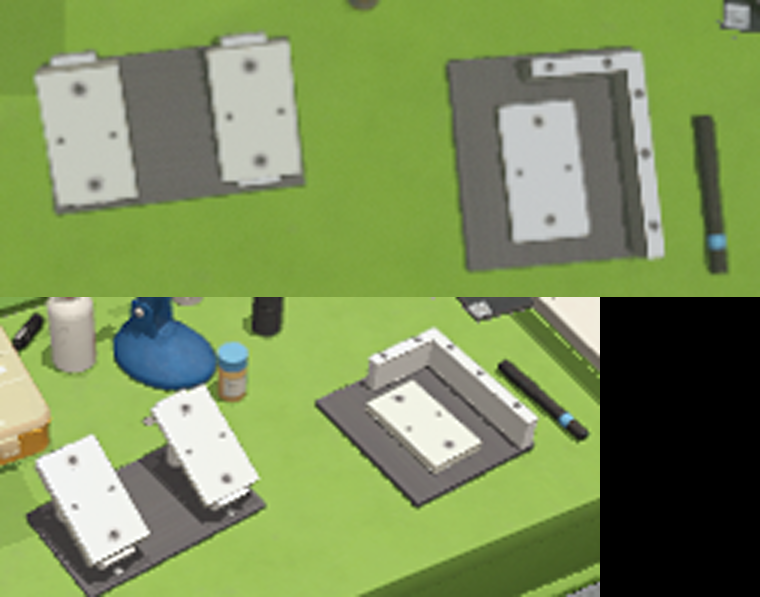

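Left plate (around y=241) has its face about 9 mm higher, so it is the thick one. The right plate is thin. The fence L fits 164.5 x 88 mm, yaw 7.0°. The base has about 39 mm of edge gap to the long fence, so the fingers fit beside it.

```bash
cat >> h.py <<'E'
def go(pos,yaw,pitch):
    "degrees; prints rotation (first), then shift in the turned tool frame, in row units"
    s=ctrl.read_state();R0=Ro.from_euler("xyz",s["tool_rot"]);R1=Ro.from_euler("ZYX",[yaw,pitch,180],degrees=True)
    rv=(R0.inv()*R1).as_rotvec(degrees=True)/6
    d=(np.array(pos)-s["eef_pos"])
    print("t",round(float(s["clock"]),2),"F",np.round(s["force"],1),"w",round(float(s["width"]),1),"pos",np.round(s["eef_pos"],1),"\nrot",rv.round(2),"shift now-frame",(R0.inv().apply(d)/30).round(2),"shift turned",(R1.inv().apply(d)/30).round(2))
def face(C,depth,yaw=8.5,pitch=-28):
    z=Ro.from_euler("ZYX",[yaw,pitch,180],degrees=True).apply([0,0,1]);go(np.array(C)+depth*z,yaw,pitch)
E
python3 -c "
from h import *
face([542,241,72.3],-80)"
```

```text
t 0.4 F [-0.2 -0.2  0.5] w 85.1 pos [ 291.3 -581.   231.2] 
rot [-0.74  4.63  2.96] shift now-frame [ 18.56 -21.14   2.95] shift turned [  8.39 -25.86   7.79]
```

```bash
python3 -m crank '[[[0,0,0,-0.12,0.77,0.49],[0,0,0,-0.12,0.77,0.49],[0,0,0,-0.12,0.77,0.49],[0,0,0,-0.12,0.77,0.49],[0,0,0,-0.12,0.77,0.49],[0,0,0,-0.12,0.77,0.49],[0.32,-1,0.3,0,0,0],[0.32,-1,0.3,0,0,0],[0.32,-1,0.3,0,0,0],[0.32,-1,0.3,0,0,0],[0.32,-1,0.3,0,0,0],[0.32,-1,0.3,0,0,0]]]' -1
python3 -c "
from h import *
face([542,241,72.3],-80)"
```

```text
clock: 1.4
eef_pos: [340.3, -399.6, 209.9]
tool_rot: [3.131, -0.505, 0.122]
force: [0.9, -0.1, 0.8]
width: 85.3
t 1.4 F [ 0.9 -0.1  0.8] w 85.3 pos [ 340.3 -399.6  209.9] 
rot [ 0.22 -0.16 -0.22] shift now-frame [  5.94 -20.4    5.62] shift turned [  6.51 -20.12   5.99]
```

```bash
python3 -m crank '[[[0.32,-1,0.3,0.05,-0.04,-0.05],[0.32,-1,0.3,0.05,-0.04,-0.05],[0.32,-1,0.3,0.05,-0.04,-0.05],[0.32,-1,0.3,0.05,-0.04,-0.05],[0.32,-1,0.3,0,0,0],[0.32,-1,0.3,0,0,0],[0.32,-1,0.3,0,0,0],[0.32,-1,0.3,0,0,0],[0.32,-1,0.3,0,0,0],[0.32,-1,0.3,0,0,0],[0.32,-1,0.3,0,0,0],[0.32,-1,0.3,0,0,0]]]' -1
python3 -c "
from h import *
face([542,241,72.3],-80)"
```

```text
clock: 2.4
eef_pos: [433.0, -56.7, 226.7]
tool_rot: [-3.102, -0.428, 0.162]
force: [0.1, 0.6, 0.2]
width: 85.4
t 2.4 F [0.1 0.6 0.2] w 85.4 pos [433.  -56.7 226.7] 
rot [-0.43  0.58  0.1 ] shift now-frame [ 2.42 -9.05  4.53] shift turned [ 2.05 -9.28  4.25]
```

```bash
python3 -m crank '[[[0.2,-1,0.45,-0.08,0.1,0.02],[0.2,-1,0.45,-0.08,0.1,0.02],[0.2,-1,0.45,-0.08,0.1,0.02],[0.2,-1,0.45,-0.08,0.1,0.02],[0.2,-1,0.45,-0.08,0.1,0],[0.2,-1,0.45,-0.05,0.08,0],[0.2,-1,0.45,0,0,0],[0.2,-0.9,0.45,0,0,0],[0.2,-0.8,0.4,0,0,0],[0.1,-0.3,0.1,0,0,0],[0,0,0,0,0,0]]]' -1
python3 -c "
from h import *
face([542,241,72.3],-80)"
```

```text
clock: 3.32
eef_pos: [492.3, 181.0, 210.5]
tool_rot: [-3.123, -0.412, 0.167]
force: [-0.5, -0.8, -0.2]
width: 85.3
t 3.32 F [-0.5 -0.8 -0.2] w 85.3 pos [492.3 181.  210.5] 
rot [-0.26  0.74  0.16] shift now-frame [-0.25 -1.68  2.38] shift turned [-0.46 -1.73  2.31]
```

```bash
python3 -m crank '[[[-0.1,-0.6,0.7,-0.1,0.3,0.07],[-0.1,-0.6,0.7,-0.1,0.3,0.07],[-0.1,-0.5,0.7,-0.1,0.2,0.05],[-0.1,-0.2,0.4,0,0.1,0],[0,0,0,0,0,0]]]' -1
python3 - <<'E'
from h import *
face([542,241,72.3],-80)
p=ctrl.get_image("top");q=ctrl.get_image("scene")
a=cv2.resize(p["color"][160:260,200:340],(560,400),interpolation=cv2.INTER_CUBIC)
b=cv2.resize(q["color"][130:260,230:370],(240,200));a=np.hstack([a,np.vstack([b,b*0])])
cv2.imwrite("pics/pre1.png",a[...,::-1])
E
```

```text
clock: 3.73
eef_pos: [518.3, 254.0, 182.4]
tool_rot: [3.113, -0.438, 0.138]
force: [-0.1, -0.9, -0.2]
width: 85.5
t 3.73 F [-0.1 -0.9 -0.2] w 85.5 pos [518.3 254.  182.4] 
rot [ 0.31  0.48 -0.08] shift now-frame [-1.04  0.52  0.98] shift turned [-1.09  0.55  0.91]
```

```bash
python3 -m crank '[[[-0.5,0.25,0.4,0.15,0.25,-0.04],[-0.5,0.25,0.4,0.15,0.25,-0.04],[0,0,0,0,0,0],[0,0,0,0,0,0]]]' -1
python3 - <<'E'
from h import *
face([542,241,72.3],-80)
E
```

```text
clock: 4.17
eef_pos: [514.5, 239.7, 186.9]
tool_rot: [3.119, -0.433, 0.133]
force: [-0.5, -1.0, 0.3]
width: 85.6
t 4.17 F [-0.5 -1.   0.3] w 85.6 pos [514.5 239.7 186.9] 
rot [ 0.28  0.54 -0.12] shift now-frame [-0.92  0.07  1.19] shift turned [-0.99  0.09  1.13]
```

```bash
python3 -m crank '[[[-0.5,0,0.5,0,0.3,0],[-0.5,0,0.5,0,0.3,0],[0,0,0,0,0,0]]]' -1
python3 - <<'E'
from h import *
face([542,241,72.3],-80)
s=ctrl.read_state();print(s["qpos"],s["qd"])
E
```

```text
clock: 4.42
eef_pos: [511.4, 248.0, 182.8]
tool_rot: [3.097, -0.442, 0.125]
force: [0.1, -0.5, -0.5]
width: 85.4
t 4.42 F [ 0.1 -0.5 -0.5] w 85.4 pos [511.4 248.  182.8] 
rot [ 0.53  0.45 -0.19] shift now-frame [-0.81  0.34  1.1 ] shift turned [-0.87  0.38  1.04]
[-1.21008588  0.61022194  0.82581322  2.18794547 -1.09959268  0.23371114
 -0.9813464 ] [ 0.03701353 -0.03610244  0.01016733  0.01354253  0.00168606 -0.01009901
  0.02455913]
```

Joints 5 and 6 sit at their limits, because the 28° outward tilt is awkward for this arm. The jaw axis lies across the plate, so I can grip with about -14° tool pitch and lay the plate down at about +14°.

```bash
python3 -m crank '[[[0,0,0,0.1,-0.7,-0.1],[0,0,0,0.1,-0.6,-0.1],[0,0,0,0.1,-0.5,0],[0,0,0,0,0,0]]]' -1
python3 - <<'E'
from h import *
go([522,238,142],8.5,-14)
s=ctrl.read_state();print(s["qpos"].round(2),s["qd"].round(2))
E
```

```text
clock: 4.75
eef_pos: [509.3, 246.4, 183.5]
tool_rot: [3.124, -0.242, 0.142]
force: [1.3, 0.7, 0.7]
width: 85.3
t 4.75 F [1.3 0.7 0.7] w 85.3 pos [509.3 246.4 183.5] 
rot [ 0.18  0.02 -0.06] shift now-frame [0.04 0.31 1.44] shift turned [0.03 0.34 1.43]
[-1.18  0.68  0.97  2.04 -0.9   0.61 -1.09] [-0.01 -0.02 -0.02  0.05 -0.01 -0.05  0.02]
```

```bash
python3 -m crank '[[[0.2,0.3,0.8,0.1,0,0],[0.2,0.1,0.8,0.1,0,0],[0.1,0,0.6,0,0,0],[0,0,0,0,0,0],[0,0,0,0,0,0]]]' -1
python3 - <<'E'
from h import *
go([534,239.8,112.9],8.5,-14)
p=ctrl.get_image("top");q=ctrl.get_image("scene")
a=cv2.resize(p["color"][160:260,200:340],(560,400),interpolation=cv2.INTER_CUBIC)
b=cv2.resize(q["color"][150:250,240:360],(240,200));a=np.hstack([a,np.vstack([b,b*0])])
cv2.imwrite("pics/pre2.png",a[...,::-1])
E
```

```text
clock: 5.17
eef_pos: [543.2, 236.5, 123.2]
tool_rot: [-3.137, -0.251, 0.141]
force: [0.3, -0.1, 1.0]
width: 85.5
t 5.17 F [ 0.3 -0.1  1. ] w 85.5 pos [543.2 236.5 123.2] 
rot [-0.02 -0.07 -0.07] shift now-frame [-0.37 -0.15  0.26] shift turned [-0.36 -0.15  0.26]
```

View pics/pre2.png

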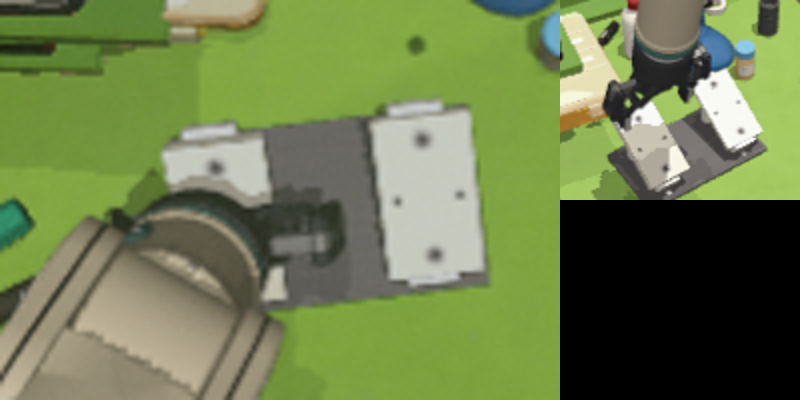

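The fingers straddle the left plate. In the top crop the right finger shows at (325,235), just outside the plate's edge at about x=270. Going in.

```bash
python3 -m crank '[[[-0.3,-0.12,0.5,0,0,-0.05],[-0.05,-0.05,0.5,0,0,0],[0,0,0.5,0,0,0],[0,0,0.4,0,0,0],[0,0,0,0,0,0],[0,0,0,0,0,0]]]' -1
python3 - <<'E'
from h import *
go([548.3,242,54.7],8.5,-14)
E
```

```text
clock: 5.77
eef_pos: [546.9, 245.8, 71.5]
tool_rot: [-3.138, -0.263, 0.151]
force: [0.2, -0.2, 0.3]
width: 85.5
t 5.77 F [ 0.2 -0.2  0.3] w 85.5 pos [546.9 245.8  71.5] 
rot [-0.05 -0.17  0.03] shift now-frame [-0.12  0.13  0.55] shift turned [-0.11  0.13  0.55]
```

```bash
python3 -m crank '[[[-0.1,0.1,0.3,0,-0.15,0],[-0.05,0.05,0.25,0,0,0],[0,0,0.05,0,0,0],[0,0,0,0,0,0]]]' -1
python3 - <<'E'
from h import *
go([548.3,242,54.7],8.5,-14)
E
```

```text
clock: 6.1
eef_pos: [548.5, 241.9, 55.2]
tool_rot: [-3.138, -0.249, 0.154]
force: [0.0, -0.6, -0.2]
width: 85.4
t 6.1 F [ 0.  -0.6 -0.2] w 85.4 pos [548.5 241.9  55.2] 
rot [-0.04 -0.05  0.05] shift now-frame [-0.01 -0.    0.01] shift turned [-0.01 -0.    0.01]
```

```bash
python3 -m crank '[[[0,0,0,0,0,0],[0,0,0,0,0,0],[0,0,0,0,0,0],[0,0,0,0,0,0],[0,0,0,0,0,0],[0,0,0,0,0,0],[0,0,0,0,0,0],[0,0,0,0,0,0]]]' 1
python3 - <<'E'
from h import *
go([548.3,242,54.7],8.5,-14)
E
```

```text
clock: 6.77
eef_pos: [548.6, 242.1, 56.5]
tool_rot: [-3.139, -0.25, 0.155]
force: [0.3, 0.2, -1.7]
width: 60.3
t 6.77 F [ 0.3  0.2 -1.7] w 60.3 pos [548.6 242.1  56.5] 
rot [-0.04 -0.06  0.06] shift now-frame [-0.03  0.    0.05] shift turned [-0.03  0.    0.05]
```

```bash
python3 -m crank '[[[-0.05,0,-0.2,0,0,0],[-0.1,0,-0.4,0,0,0],[-0.2,0,-0.8,0,0,0],[-0.2,0,-0.8,0,0,0],[-0.2,0,-0.8,0,0,0],[-0.2,0,-0.8,0,0,0],[0,0,-0.8,0,0,0],[0,0,-0.4,0,0,0],[0,0,0,0,0,0]]]' 1
python3 - <<'E'
from h import *
# place above base: 
go([528.9,-119.8,120],7.2,14)
p=ctrl.get_image("scene");b=cv2.resize(p["color"][120:250,230:380],(600,520),interpolation=cv2.INTER_CUBIC)
cv2.imwrite("pics/lift1.png",b[...,::-1])
E
```

```text
clock: 7.52
eef_pos: [476.5, 229.3, 199.2]
tool_rot: [-3.136, -0.238, 0.151]
force: [0.0, 0.4, -2.2]
width: 60.7
t 7.52 F [ 0.   0.4 -2.2] w 60.7 pos [476.5 229.3 199.2] 
rot [-0.05 -4.61  0.25] shift now-frame [-0.64 11.78  2.5 ] shift turned [ 0.91 11.77  2.5 ]
```

View pics/lift1.png

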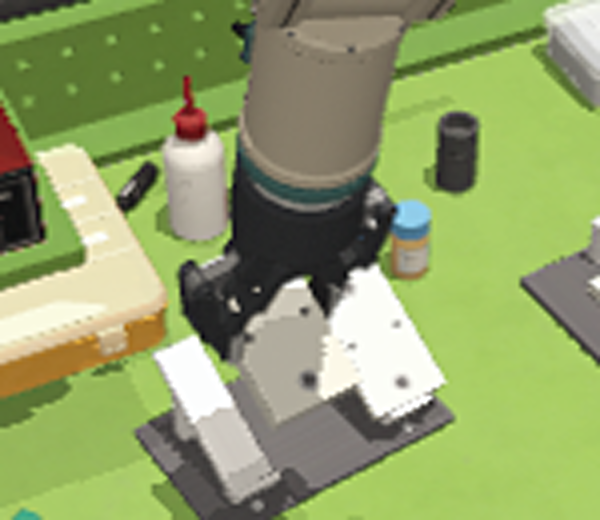

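```bash
python3 -m crank '[[[0,0.4,0,0,-0.2,0],[0.05,0.8,0,0,-0.4,0.02],[0.05,1,0,0,-0.5,0.02],[0.05,1,0,0,-0.5,0.02],[0.05,1,0,0,-0.5,0.02],[0.05,1,0,0,-0.5,0.02],[0.05,1,0,0,-0.5,0.02],[0.05,1,0,0,-0.5,0.02],[0.05,1,0,0,-0.5,0.02],[0.05,0.8,0,0,-0.3,0.02],[0.1,0.5,0,0,0,0],[0,0,0,0,0,0]]]' 1
python3 - <<'E'
from h import *
go([527.4,-120,75],7.2,13.7)
E
```

```text
clock: 8.57
eef_pos: [531.9, -57.8, 178.4]
tool_rot: [-3.126, 0.263, 0.15]
force: [-1.0, -1.2, -1.8]
width: 60.5
t 8.57 F [-1.  -1.2 -1.8] w 60.5 pos [531.9 -57.8 178.4] 
rot [-0.1   0.23  0.22] shift now-frame [0.45 2.08 3.41] shift turned [0.42 2.04 3.44]
```

```bash
python3 -m crank '[[[0.1,0.6,0.6,0,0.1,0.1],[0.1,0.6,0.8,0,0.1,0.1],[0.1,0.5,0.8,0,0,0],[0.05,0.3,0.7,0,0,0],[0,0,0.3,0,0,0],[0,0,0,0,0,0],[0,0,0,0,0,0]]]' 1
python3 - <<'E'
from h import *
go([527.4,-120,75],7.2,13.7)
def rr(P):
    (c,s,a)=cv2.minAreaRect(P.astype(np.float32));return np.round(c,1),np.round(s,1),round(a,2)
p=ctrl.get_image("top");W=cloud(p)
q=ctrl.get_image("scene")
a=cv2.resize(p["color"][175:275,350:470],(420,350),interpolation=cv2.INTER_CUBIC);b=cv2.resize(q["color"][120:240,340:460],(350,350),interpolation=cv2.INTER_CUBIC)
cv2.imwrite("pics/over1.png",np.hstack([a,b])[...,::-1])
E
```

```text
clock: 9.15
eef_pos: [526.0, -114.8, 70.7]
tool_rot: [-3.12, 0.243, 0.129]
force: [0.5, -0.3, -2.0]
width: 60.1
t 9.15 F [ 0.5 -0.3 -2. ] w 60.1 pos [ 526.  -114.8   70.7] 
rot [-0.2   0.03  0.03] shift now-frame [-0.01  0.17 -0.15] shift turned [-0.01  0.18 -0.15]
```

View pics/over1.png

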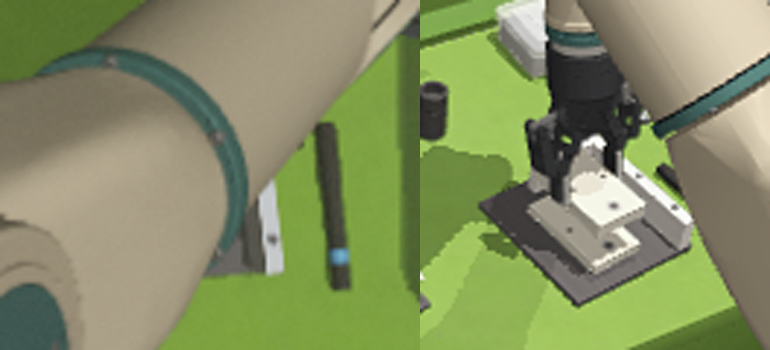

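The scene view shows the plate level above the base, with both fingers clear of the fences. I'll correct roll and y, lower it, then check the tilt from depth.

```bash
python3 -m crank '[[[0,0.17,0.3,-0.2,0,0.03],[0,0,0.4,0,0,0],[0,0,0.3,0,0,0],[0,0,0,0,0,0],[0,0,0,0,0,0]]]' 1
cat >> h.py <<'E'
def planes(box,zr,name="scene"):
    p=ctrl.get_image(name);W=cloud(p);c=p["color"].astype(int)
    m=np.zeros(W.shape[:2],bool);m[box[1]:box[3],box[0]:box[2]]=1
    P=W[m&(c.min(-1)>120)&(W[...,2]>zr[0])&(W[...,2]<zr[1])]
    q=np.median(P,0);g=abs(P[:,2]-q[2])<6;A=np.c_[P[:,:2]-q[:2],np.ones(len(P))]
    for _ in range(8):
        s=np.linalg.lstsq(A[g],P[g,2],rcond=None)[0];g=abs(P[:,2]-A@s)<2
    r=cv2.minAreaRect(P[g][:,:2].astype(np.float32))
    print(name,g.sum(),"at",q.round(1),"z",s[2].round(1),"slope deg",np.degrees(s[:2]).round(2),"rect",np.round(r[0],1),np.round(r[1],1),round(r[2],2))
    return p
E
python3 - <<'E'
from h import *
go([527.4,-120,36],7.2,13.7)
planes((365,165,415,215),(38,75))
E
```

```text
clock: 9.67
eef_pos: [524.5, -116.7, 44.4]
tool_rot: [-3.141, 0.232, 0.133]
force: [0.9, 0.0, -2.3]
width: 60.0
t 9.67 F [ 0.9  0.  -2.3] w 60.0 pos [ 524.5 -116.7   44.4] 
rot [ 0.01 -0.07  0.07] shift now-frame [0.14 0.12 0.25] shift turned [0.15 0.12 0.25]
scene 278 at [ 510.2 -123.4   61.7] z 62.4 slope deg [-0.05 -0.9 ] rect [ 518.5 -117.3] [99.8 73.1] 13.22
```

```bash
python3 -m crank '[[[0.1,0.1,0.25,0,0,0.07],[0.05,0.03,0.2,0,-0.05,0],[0,0,0.1,0,0,0],[0,0,0,0,0,0],[0,0,0,0,0,0]]]' 1
python3 - <<'E'
from h import *
go([527.4,-120,25],7.2,13.7)
E
```

```text
clock: 10.13
eef_pos: [526.7, -121.1, 26.2]
tool_rot: [3.14, 0.236, 0.125]
force: [0.1, -0.5, -1.1]
width: 60.3
t 10.13 F [ 0.1 -0.5 -1.1] w 60.3 pos [ 526.7 -121.1   26.2] 
rot [ 0.01 -0.03 -0.01] shift now-frame [ 0.03 -0.03  0.03] shift turned [ 0.04 -0.03  0.03]
```

```bash
python3 -m crank '[[[0,0,0.04,0,0,0],[0,0,0.03,0,0,0],[0,0,0,0,0,0]]]' 1
```

```text
clock: 10.38
eef_pos: [526.8, -121.3, 25.9]
tool_rot: [3.141, 0.235, 0.125]
force: [-0.2, 0.6, -2.2]
width: 60.4
```

```bash
python3 -m crank '[[[0,0,0.08,0,0,0],[0,0,0.08,0,0,0],[0,0,0.08,0,0,0]]]' 1
```

```text
clock: 10.63
eef_pos: [527.0, -121.4, 25.3]
tool_rot: [-3.139, 0.231, 0.125]
force: [0.1, 2.8, 16.4]
width: 60.6
```

```bash
python3 -m crank '[[[0,0,-0.03,0,0,0],[0,0,0,0,0,0],[0,0,0,0,0,0],[0,0,0,0,0,0]]]' -0.8
python3 -m crank '[[[0,0,-0.3,0,0,0],[0,0,-0.6,0,0,0],[0,0,-0.9,0,0,0],[0,0,-1,0,0,0],[0,0,-1,0,0,0]]]' -1
python3 - <<'E'
from h import *
face([565,113,67],-100,pitch=-14)
planes((365,165,415,215),(15,75))
s=ctrl.read_state();print(s["qpos"].round(2))
E
```

```text
clock: 10.97
eef_pos: [528.1, -122.1, 27.7]
tool_rot: [-3.14, 0.228, 0.125]
force: [0.6, 0.0, 0.5]
width: 77.4
clock: 11.38
eef_pos: [548.9, -117.7, 137.3]
tool_rot: [-3.136, 0.244, 0.123]
force: [0.7, 0.1, 0.2]
width: 85.4
t 11.38 F [0.7 0.1 0.2] w 85.4 pos [ 548.9 -117.7  137.3] 
rot [-0.05  4.67 -0.26] shift now-frame [ 0.43 -7.55 -0.98] shift turned [ 1.05 -7.53 -0.65]
scene 387 at [ 551.5 -130.5   42.3] z 43.1 slope deg [0.18 0.21] rect [ 547.6 -139. ] [145.5 104.2] 6.06
[-0.31  0.88  0.81  1.64 -0.55  1.12 -0.78]
```

```bash
python3 -m crank '[[[0,-0.6,-0.4,0,0.3,0],[0,-1,-0.3,0,0.6,-0.03],[0,-1,-0.2,0,0.6,-0.03],[0,-1,0,0,0.6,-0.03],[0,-1,0,0,0.6,-0.03],[0,-1,0,0,0.6,-0.03],[0,-0.9,0,0,0.6,-0.03],[0,-0.5,0,0,0.4,-0.03],[0,0,0,0,0,0],[0,0,0,0,0,0]]]' -1
python3 - <<'E'
from h import *
p=planes((285,185,335,230),(20,95))
W=cloud(p);c=p["color"].astype(int)
face([565,113,67],-60,pitch=-14)
s=ctrl.read_state();print(s["qpos"].round(2))
z=np.load("top0.npz");W=z["W"];c=z["c"].astype(int)
m=np.zeros(W.shape[:2],bool);m[180:245,283:325]=1
P=W[m&(c.min(-1)>120)&(W[...,2]>25)]-np.array([565,113,67])
a=np.radians(8.5);X=np.array([np.cos(.4887)*np.cos(a),np.cos(.4887)*np.sin(a),np.sin(.4887)]);Y=np.array([-np.sin(a),np.cos(a),0]);N=np.cross(X,Y)
Q=np.c_[P@X,P@Y,P@N];Q=Q[abs(Q[:,2])<4]
print("thin face: x,y ranges",np.percentile(Q,[0,1,50,99,100],axis=0).round(1))
E
```

```text
clock: 12.27
eef_pos: [533.7, 94.3, 175.8]
tool_rot: [3.136, -0.245, 0.147]
force: [1.2, -0.7, -0.2]
width: 85.0
scene 221 at [564.5 119.9  63.6] z 64.3 slope deg [22.87 -0.18] rect [575.8 160.4] [161.8 105. ] 83.16
t 12.32 F [-0.  -0.5  0. ] w 85.4 pos [533.8  94.1 175.7] 
rot [ 0.06 -0.   -0.02] shift now-frame [ 0.21 -0.48  1.78] shift turned [ 0.21 -0.47  1.79]
[-0.73  0.56  0.72  2.12 -0.87  0.47 -0.8 ]
thin face: x,y ranges [[-63.6 -30.2  -4. ]
 [-60.  -29.5  -3.9]
 [ -0.7   0.9  -1.2]
 [ 52.1  30.6   2.6]
 [ 52.9  31.3   3.8]]
```

```bash
python3 -m crank '[[[0.1,-0.4,0.6,0,0,0],[0.1,-0.25,0.8,0,0,0],[0.05,-0.1,0.7,0,0,0],[0,0,0.4,0,0,0],[0,0,0,0,0,0],[0,0,0,0,0,0]]]' -1
python3 - <<'E'
from h import *
go([568.2,114,53.9],8.5,-14)
E
```

```text
clock: 12.82
eef_pos: [566.2, 110.8, 104.1]
tool_rot: [3.13, -0.251, 0.136]
force: [0.6, 0.5, -0.1]
width: 85.5
t 12.82 F [ 0.6  0.5 -0.1] w 85.5 pos [566.2 110.8 104.1] 
rot [ 0.14 -0.07 -0.12] shift now-frame [-0.34 -0.12  1.64] shift turned [-0.33 -0.1   1.64]
```

```bash
python3 -m crank '[[[-0.2,-0.08,0.3,0.1,0,-0.1],[-0.15,-0.04,0.5,0.05,-0.1,0],[0,0,0.5,0,0,0],[0,0,0.3,0,0,0],[0,0,0,0,0,0],[0,0,0,0,0,0]]]' -1
python3 - <<'E'
from h import *
go([568.2,114,53.9],8.5,-14)
E
```

```text
clock: 13.32
eef_pos: [576.5, 107.1, 61.3]
tool_rot: [3.138, -0.241, 0.139]
force: [-0.1, -0.7, 0.2]
width: 85.5
t 13.32 F [-0.1 -0.7  0.2] w 85.5 pos [576.5 107.1  61.3] 
rot [ 0.06  0.04 -0.09] shift now-frame [-0.29 -0.27  0.18] shift turned [-0.29 -0.27  0.18]
```

```bash
python3 -m crank '[[[-0.25,-0.25,0,0,0,-0.1],[-0.1,-0.1,0.1,0,0,0],[0,0,0.1,0,0,0],[0,0,0,0,0,0]]]' -1
python3 - <<'E'
from h import *
go([568.2,114,53.9],8.5,-14)
E
```

```text
clock: 13.65
eef_pos: [569.6, 118.0, 59.2]
tool_rot: [3.134, -0.235, 0.151]
force: [-0.3, -0.7, 0.5]
width: 85.7
t 13.65 F [-0.3 -0.7  0.5] w 85.7 pos [569.6 118.   59.2] 
rot [0.07 0.09 0.02] shift now-frame [-0.11  0.12  0.16] shift turned [-0.11  0.12  0.15]
```

```bash
python3 -m crank '[[[-0.12,0.1,0.15,0.05,0,0],[0,0.02,0.08,0,0,0],[0,0,0.04,0,0,0],[0,0,0,0,0,0]]]' -1
python3 - <<'E'
from h import *
go([568.2,114,53.9],8.5,-14)
E
```

```text
clock: 13.98
eef_pos: [571.1, 115.1, 53.3]
tool_rot: [3.139, -0.228, 0.152]
force: [-0.7, 0.1, 0.2]
width: 85.2
t 13.98 F [-0.7  0.1  0.2] w 85.2 pos [571.1 115.1  53.3] 
rot [0.02 0.15 0.03] shift now-frame [-0.1   0.02 -0.04] shift turned [-0.09  0.02 -0.04]
```

```bash
python3 -m crank '[[[-0.12,0.02,0.0,0,0.1,0],[0,0,0,0,0,0],[0,0,0,0,0,0]]]' -1
python3 -m crank '[[[0,0,0,0,0,0],[0,0,0,0,0,0],[0,0,0,0,0,0],[0,0,0,0,0,0],[0,0,0,0,0,0],[0,0,0,0,0,0],[0,0,0,0,0,0]]]' 1
python3 - <<'E'
from h import *
go([568.2,114,53.9],8.5,-14)
E
```

```text
clock: 14.23
eef_pos: [570.7, 113.8, 56.1]
tool_rot: [3.138, -0.231, 0.151]
force: [-0.3, 0.6, -0.4]
width: 85.6
clock: 14.82
eef_pos: [570.5, 114.0, 57.0]
tool_rot: [3.139, -0.232, 0.151]
force: [-0.0, 0.1, -0.7]
width: 59.6
t 14.82 F [-0.   0.1 -0.7] w 59.6 pos [570.5 114.   57. ] 
rot [0.02 0.12 0.02] shift now-frame [-0.1  -0.01  0.08] shift turned [-0.1  -0.01  0.08]
```

```bash
python3 -m crank '[[[-0.05,0,-0.2,0,0,0],[-0.1,0,-0.4,0,0,0],[-0.2,0,-0.8,0,0,0],[-0.2,0,-0.8,0,0,0],[-0.2,0,-0.8,0,0,0],[-0.1,0,-0.6,0,0,0],[0,0,-0.4,0,0,0],[0,0,0,0,0,0],[0,0,0,0,0,0]]]' 1
python3 - <<'E'
from h import *
p=planes((285,150,365,220),(80,220))
b=cv2.resize(p["color"][120:250,230:380],(600,520),interpolation=cv2.INTER_CUBIC)
cv2.imwrite("pics/lift2.png",b[...,::-1])
go([528,-120,95],7.2,14.7)
E
```

```text
clock: 15.57
eef_pos: [512.2, 105.8, 171.9]
tool_rot: [-3.141, -0.224, 0.148]
force: [-0.1, 0.5, -1.7]
width: 59.5
scene 302 at [491.  102.3 169.1] z 171.8 slope deg [26.93  2.87] rect [497.7 103.3] [79.8 62.1] 8.02
t 15.62 F [-0.5  0.3 -1.5] w 59.5 pos [512.3 105.7 171.7] 
rot [-0.01 -4.59  0.21] shift now-frame [-1.14  7.52  2.35] shift turned [0.24 7.53 2.58]
```

View pics/lift2.png

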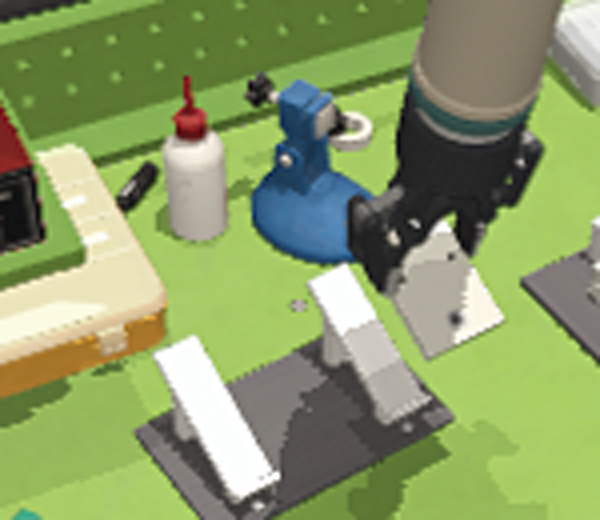

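```bash
python3 -m crank '[[[0,0.4,0,0,-0.2,0],[0,0.7,0,0,-0.4,0.02],[0,1,0,0,-0.55,0.02],[0,1,0,0,-0.55,0.02],[0,1,0,0,-0.55,0.02],[0,1,0,0,-0.55,0.02],[0,0.9,0.2,0,-0.55,0.02],[0,0.6,0.3,0,-0.5,0.02],[0,0.3,0.3,0,-0.3,0],[0,0,0.2,0,0,0],[0,0,0,0,0,0],[0,0,0,0,0,0]]]' 1
python3 - <<'E'
from h import *
go([530,-120.7,60],7.2,14.7)
E
```

```text
clock: 16.62
eef_pos: [533.4, -105.5, 124.2]
tool_rot: [-3.13, 0.248, 0.143]
force: [0.5, 0.3, -0.9]
width: 60.0
t 16.62 F [ 0.5  0.3 -0.9] w 60.0 pos [ 533.4 -105.5  124.2] 
rot [-0.07 -0.08  0.16] shift now-frame [0.35 0.51 2.11] shift turned [0.37 0.49 2.11]
```

```bash
python3 -m crank '[[[0.1,0.2,0.4,-0.07,-0.05,0.1],[0.1,0.2,0.6,0,0,0.05],[0.05,0.1,0.5,0,0,0],[0.05,0,0.3,0,0,0],[0,0,0,0,0,0],[0,0,0,0,0,0]]]' 1
python3 - <<'E'
from h import *
go([530,-120.7,60],7.2,14.7)
planes((365,155,415,210),(55,85))
E
```

```text
clock: 17.12
eef_pos: [530.7, -115.1, 66.5]
tool_rot: [-3.138, 0.249, 0.131]
force: [0.1, -0.0, -1.0]
width: 59.4
t 17.12 F [ 0.1 -0.  -1. ] w 59.4 pos [ 530.7 -115.1   66.5] 
rot [-0.03 -0.07  0.05] shift now-frame [0.01 0.18 0.22] shift turned [0.01 0.18 0.22]
scene 281 at [ 514.  -120.6   76.8] z 76.8 slope deg [0.53 0.43] rect [ 528.4 -115.8] [112.9  63.3] 7.47
```

```bash
python3 -m crank '[[[0,0.15,0.3,0,-0.05,0.05],[0,0.05,0.3,0,0,0],[0,0,0.12,0,0,0],[0,0,0,0,0,0],[0,0,0,0,0,0]]]' 1
python3 - <<'E'
from h import *
go([530,-120.7,42],7.2,14.7)
E
```

```text
clock: 17.58
eef_pos: [527.5, -121.4, 45.4]
tool_rot: [-3.14, 0.251, 0.127]
force: [-0.5, -0.7, -1.1]
width: 59.4
t 17.58 F [-0.5 -0.7 -1.1] w 59.4 pos [ 527.5 -121.4   45.4] 
rot [-0.02 -0.05  0.01] shift now-frame [ 0.11 -0.01  0.09] shift turned [ 0.11 -0.01  0.09]
```

```bash
python3 -m crank '[[[0.1,0,0.08,0,0,0],[0,0,0.08,0,0,0],[0,0,0.05,0,0,0]]]' 1
```

```text
clock: 17.83
eef_pos: [529.6, -121.5, 42.8]
tool_rot: [-3.138, 0.25, 0.127]
force: [-1.9, 2.2, 7.4]
width: 59.3
```

```bash
python3 -m crank '[[[0,0,0.07,0,0,0],[0,0,0.07,0,0,0]]]' 1
```

```text
clock: 18.0
eef_pos: [529.6, -121.6, 42.7]
tool_rot: [-3.137, 0.248, 0.127]
force: [-1.7, 3.0, 15.2]
width: 59.6
```

Contact at the expected height. Release and retract.

```bash
python3 -m crank '[[[0,0,-0.03,0,0,0],[0,0,0,0,0,0],[0,0,0,0,0,0],[0,0,0,0,0,0]]]' -0.8
python3 -m crank '[[[0,0,-0.3,0,0,0],[0,0,-0.7,0,0,0],[0,-0.1,-0.9,0,0,0],[0,-0.3,-0.9,0,-0.5,0.5],[0,-0.5,-0.3,0,-0.6,0.8],[0,-0.5,0,0,-0.6,0.8],[0,-0.5,0,0,-0.6,0.8],[0,-0.5,0,0,-0.6,0.8],[0,0,0,0,0,0]]]' -0.4
python3 - <<'E'
from h import *
s=ctrl.read_state();print(s["qpos"].round(2),s["eef_pos"],s["tool_rot"],s["width"])
go([540,-20,110],7-90,0);go([540,-20,110],7+90,0)
p=planes((365,160,420,215),(15,75));q=ctrl.get_image("top")
a=cv2.resize(q["color"][175:275,350:470],(420,350),interpolation=cv2.INTER_CUBIC);b=cv2.resize(p["color"][140:240,345:445],(350,350),interpolation=cv2.INTER_CUBIC)
cv2.imwrite("pics/pile.png",np.hstack([a,b])[...,::-1])
E
```

```text
clock: 18.33
eef_pos: [531.7, -121.8, 45.1]
tool_rot: [-3.138, 0.245, 0.127]
force: [-0.1, -0.2, 0.7]
width: 77.0
clock: 19.08
eef_pos: [557.0, -46.3, 141.2]
tool_rot: [2.957, 0.528, -0.345]
force: [0.4, -0.3, -0.7]
width: 59.9
[-0.37  1.09  0.88  1.34 -0.55  1.58 -1.32] [557.00234046 -46.27278551 141.22928073] [ 2.956882    0.52828422 -0.34501887] 59.88633006815175
t 19.08 F [ 0.4 -0.3 -0.7] w 59.9 pos [557.  -46.3 141.2] 
rot [ 4.33  3.57 10.72] shift now-frame [-0.19 -0.86  1.18] shift turned [-0.94  0.46  1.04]
t 19.08 F [ 0.4 -0.3 -0.7] w 59.9 pos [557.  -46.3 141.2] 
rot [ -3.99   4.85 -18.42] shift now-frame [-0.19 -0.86  1.18] shift turned [ 0.94 -0.46  1.04]
scene 405 at [ 535.9 -121.9   51.9] z 53.5 slope deg [-0.38  0.24] rect [ 547.3 -142.8] [144.8 108.7] 6.92
```

View pics/pile.png

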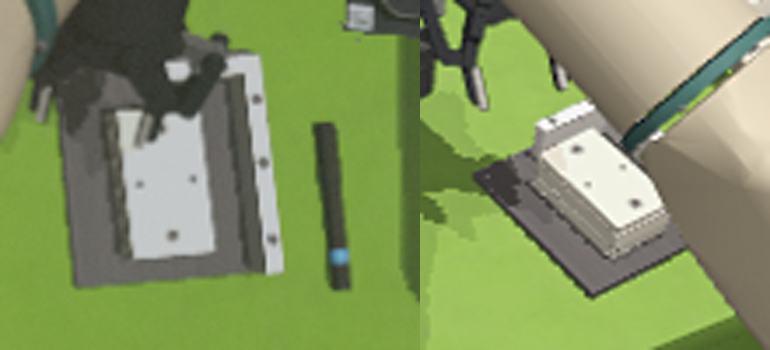

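Both plates are stacked and level, with the pile about 39 mm and 18 mm clear of the fences. Next I'll turn the tool upright with its jaws parallel to the long fence, and push with both finger sides.

```bash
python3 -m crank '[[[0,0,-0.1,0.36,0.3,0.88],[0,0,-0.1,0.36,0.3,0.88],[0,0,0,0.36,0.3,0.88],[0,0,0,0.36,0.3,0.88],[0,0,0,0.36,0.3,0.88],[0,0,0,0.36,0.3,0.88],[0,0,0,0.36,0.3,0.88],[0,0,0,0.36,0.3,0.88],[0,0,0,0.36,0.3,0.88],[0,0,0,0.36,0.3,0.88],[0,0,0,0.36,0.3,0.88],[0,0,0,0,0,0]]]' -0.18
python3 - <<'E'
from h import *
go([522.2,-60,80],7-90,0)
s=ctrl.read_state();print(s["qpos"].round(2))
E
```

```text
clock: 20.18
eef_pos: [547.0, -69.9, 160.6]
tool_rot: [-3.138, 0.009, -1.404]
force: [-0.8, 0.8, 0.9]
width: 50.0
t 20.18 F [-0.8  0.8  0.9] w 50.0 pos [547.  -69.9 160.6] 
rot [-0.03  0.08  0.43] shift now-frame [-0.44  0.77  2.69] shift turned [-0.43  0.78  2.69]
[-0.57  0.93  1.21  1.89 -1.01  1.11 -1.92]
```

```bash
python3 -m crank '[[[-0.25,0.3,0.4,0,0.04,0.2],[-0.2,0.3,0.7,0,0.04,0.15],[-0.1,0.15,0.8,0,0,0.08],[0,0.05,0.7,0,0,0],[0,0,0.3,0,0,0],[0,0,0,0,0,0]]]' -0.18
python3 - <<'E'
from h import *
go([522.2,-64.9,12],7-90,0)
s=ctrl.read_state();print(s["qpos"].round(2))
E
```

```text
clock: 20.68
eef_pos: [517.8, -62.0, 76.6]
tool_rot: [-3.134, -0.002, -1.436]
force: [0.4, 0.3, 0.9]
width: 50.2
t 20.68 F [0.4 0.3 0.9] w 50.2 pos [517.8 -62.   76.6] 
rot [-0.07 -0.02  0.12] shift now-frame [ 0.11 -0.12  2.15] shift turned [ 0.11 -0.14  2.15]
[-0.49  0.91  0.94  2.03 -1.08  0.81 -1.89]
```

```bash
python3 -m crank '[[[0,0,0.5,0,0,0.1],[0,0,0.6,0,0,0],[0,0,0.5,0,0,0],[0,0,0.2,0,0,0],[0,0,0,0,0,0]]]' -0.18
python3 - <<'E'
from h import *
go([522.2,-64.9,12],7-90,0)
s=ctrl.read_state();print(s["qpos"].round(2))
E
```

```text
clock: 21.1
eef_pos: [520.3, -67.3, 25.9]
tool_rot: [-3.129, -0.004, -1.437]
force: [-0.4, -0.1, -0.0]
width: 50.4
t 21.1 F [-0.4 -0.1 -0. ] w 50.4 pos [520.3 -67.3  25.9] 
rot [-0.12 -0.04  0.11] shift now-frame [-0.07 -0.07  0.46] shift turned [-0.07 -0.07  0.46]
[-0.36  0.91  0.69  2.04 -1.09  0.61 -1.9 ]
```

```bash
python3 -m crank '[[[0,0,0.3,-0.1,-0.04,0.1],[0,0,0.15,0,0,0],[0,0,0,0,0,0],[0,0,0,0,0,0]]]' -0.18
python3 - <<'E'
from h import *
go([522.2,-64.9,12],7-90,0)
s=ctrl.read_state();print(s["qpos"].round(2))
E
```

```text
clock: 21.43
eef_pos: [522.1, -70.1, 13.8]
tool_rot: [-3.137, -0.002, -1.446]
force: [0.2, 0.1, 0.0]
width: 50.2
t 21.43 F [0.2 0.1 0. ] w 50.2 pos [522.1 -70.1  13.8] 
rot [-0.04 -0.02  0.03] shift now-frame [-0.17 -0.02  0.06] shift turned [-0.17 -0.02  0.06]
[-0.34  0.93  0.67  2.02 -1.09  0.59 -1.91]
```

```bash
python3 -m crank '[[[0.2,0,0,0,0,0.02],[0.2,0,0,0,0,0],[0.2,0,0,0,0,0],[0.2,0,0,0,0,0],[0.2,0,0,0,0,0],[0.2,0,0,0,0,0]]]' -0.18
python3 - <<'E'
from h import *
a=np.radians(7);R=np.array([[np.cos(a),np.sin(a)],[-np.sin(a),np.cos(a)]])
s=ctrl.read_state();print("corner xy",R@(s["eef_pos"][:2]-[609.6,-180.1]))
go([522.2,-64.9,12],7-90,0)
E
```

```text
clock: 21.93
eef_pos: [526.5, -104.2, 14.1]
tool_rot: [-3.138, 0.005, -1.443]
force: [-0.4, 2.7, 0.7]
width: 50.9
corner xy [-73.19138607  85.41731769]
t 21.93 F [-0.4  2.7  0.7] w 50.9 pos [ 526.5 -104.2   14.1] 
rot [-0.03  0.05  0.06] shift now-frame [-1.32 -0.02  0.08] shift turned [-1.32 -0.02  0.07]
```

```bash
python3 -m crank '[[[0.12,0,0,0,-0.05,0.05],[0.1,0,0,0,0,0],[0.1,0,0,0,0,0],[0.05,0,0,0,0,0]]]' -0.18
python3 -c "
from h import *
go([522.2,-64.9,12],7-90,0)"
```

```text
clock: 22.27
eef_pos: [528.0, -116.1, 14.1]
tool_rot: [-3.138, 0.014, -1.45]
force: [-0.2, 7.8, 5.5]
width: 50.1
t 22.27 F [-0.2  7.8  5.5] w 50.1 pos [ 528.  -116.1   14.1] 
rot [-0.03  0.14 -0.01] shift now-frame [-1.72 -0.01  0.09] shift turned [-1.72 -0.02  0.07]
```

```bash
python3 -m crank '[[[0.06,0,0,0,0,0.04],[0.06,0,0,0,0,0],[0.06,0,0,0,0,0]]]' -0.18
```

```text
clock: 22.52
eef_pos: [528.0, -115.8, 14.1]
tool_rot: [-3.139, 0.026, -1.453]
force: [-1.0, 5.3, 5.6]
width: 50.3
```

```bash
python3 -m crank '[[[0.15,0,0,0,-0.25,0],[0.15,0,0,0,-0.2,0],[0.15,0,0,0,0,0]]]' -0.18
python3 - <<'E'
from h import *
a=np.radians(7);R=np.array([[np.cos(a),np.sin(a)],[-np.sin(a),np.cos(a)]])
s=ctrl.read_state();print("corner xy",R@(s["eef_pos"][:2]-[609.6,-180.1]))
p=ctrl.get_image("scene");q=ctrl.get_image("top")
a=cv2.resize(q["color"][185:265,360:440],(350,350),interpolation=cv2.INTER_CUBIC);b=cv2.resize(p["color"][140:230,355:445],(350,350),interpolation=cv2.INTER_CUBIC)
cv2.imwrite("pics/push1.png",np.hstack([a,b])[...,::-1])
E
```

```text
clock: 22.77
eef_pos: [527.6, -112.9, 13.8]
tool_rot: [3.141, 0.106, -1.447]
force: [-2.1, 10.5, 8.3]
width: 50.3
corner xy [-73.18262376  76.70188741]
```

View pics/push1.png

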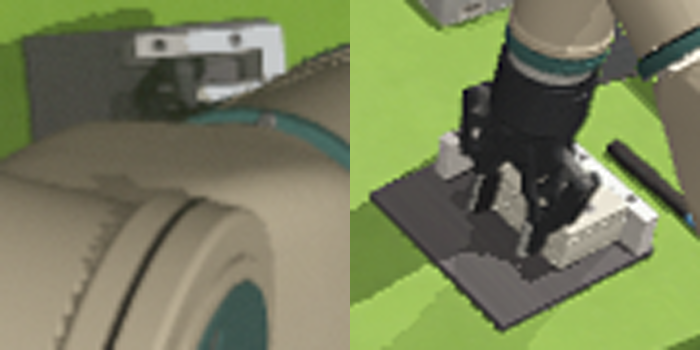

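Pile is at the long fence, but I tilted the tool 6° the wrong way. I'll straighten it and push again squarely.

```bash
python3 -m crank '[[[-0.05,0,0,0,0.6,0],[0,0,0,0,0.4,0],[0,0,0,0,0.1,0],[0.08,0,0,0,0,0]]]' -0.18
python3 -c "
from h import *
go([522.2,-64.9,12],7-90,0)"
```

```text
clock: 23.2
eef_pos: [528.3, -113.6, 14.3]
tool_rot: [-3.14, -0.013, -1.447]
force: [0.3, 1.0, 0.2]
width: 49.7
t 23.2 F [0.3 1.  0.2] w 49.7 pos [ 528.3 -113.6   14.3] 
rot [-0.01 -0.13  0.01] shift now-frame [-1.64  0.    0.05] shift turned [-1.64  0.    0.08]
```

```bash
python3 -m crank '[[[0.1,0,0,0,-0.1,0],[0.1,0,0,0,0,0],[0.12,0,0,0,0,0],[0.15,0,0,0,0.1,0]]]' -0.18
python3 -c "
from h import *
go([522.2,-64.9,12],7-90,0)"
```

```text
clock: 23.53
eef_pos: [528.6, -115.8, 14.2]
tool_rot: [3.141, 0.019, -1.446]
force: [-1.1, 13.0, 7.8]
width: 50.8
t 23.53 F [-1.1 13.   7.8] w 50.8 pos [ 528.6 -115.8   14.2] 
rot [0.01 0.18 0.02] shift now-frame [-1.71  0.    0.1 ] shift turned [-1.71  0.01  0.07]
```

```bash
python3 -m crank '[[[0.12,0,0,0,0.3,0],[0.12,0,0,0,0.3,0],[0.15,0,0,0,0.3,0]]]' -0.18
python3 -m crank '[[[-0.3,0,0,0,0,0],[-0.5,0,0,0,0,0],[-0.6,0,0,0,0,0],[-0.6,0,-0.5,0,0,0],[0,0,-0.8,0,0,0],[0,0,-0.8,0,0,0],[0,0,-0.8,0,0,0],[0,0,0,0,0,0]]]' -0.18
python3 - <<'E'
from h import *
s=ctrl.read_state();print(s["qpos"].round(2))
# near-end push start: corner x -150, y 31
a=np.radians(7);R=np.array([[np.cos(a),-np.sin(a)],[np.sin(a),np.cos(a)]])
t=R@[-160,31]+[609.6,-180.1];print(t)
go([*t,90],7,0)
planes((355,150,430,215),(46,75))
E
```

```text
clock: 23.78
eef_pos: [528.7, -116.9, 13.3]
tool_rot: [3.139, -0.046, -1.448]
force: [-1.3, 12.6, 5.4]
width: 50.3
clock: 24.45
eef_pos: [520.3, -56.0, 99.5]
tool_rot: [3.137, -0.048, -1.458]
force: [0.5, -0.2, 0.7]
width: 50.3
[-0.49  0.82  0.84  2.01 -0.88  0.72 -2.14]
[ 447.01466609 -168.83016424]
t 24.45 F [ 0.5 -0.2  0.7] w 50.3 pos [520.3 -56.   99.5] 
rot [  0.4   -0.32 -15.09] shift now-frame [3.44 2.85 0.5 ] shift turned [-2.88  3.44  0.32]
scene 372 at [ 524.  -171.    52.7] z 52.6 slope deg [-0.39  1.2 ] rect [ 545.  -162.4] [150.4  88.2] 9.23
```

```bash
python3 -m crank '[[[0,0,0,0.03,0,-1],[0,0,0,0.03,0,-1],[0,0,0,0.03,0,-1],[0,0,0,0.03,0,-1],[0,0,0,0.03,0,-1],[0,0,0,0.03,0,-1],[0,0,0,0.03,0,-1],[0,0,0,0.03,0,-1],[0,0,0,0.03,0,-1],[0,0,0,0.03,0,-1],[0,0,0,0,0,-1],[0,0,0,0,0,-1]]]' 0.53
python3 - <<'E'
from h import *
s=ctrl.read_state();print(s["qpos"].round(2))
go([448.5,-164.6,90],7,0)
E
```

```text
clock: 25.5
eef_pos: [514.5, -60.8, 88.6]
tool_rot: [3.113, -0.018, -0.152]
force: [-0.4, -0.3, -0.6]
width: 19.8
[-0.25  0.7   0.45  2.03 -0.55  0.51 -1.13]
t 25.5 F [-0.4 -0.3 -0.6] w 19.8 pos [514.5 -60.8  88.6] 
rot [ 0.29 -0.13 -2.62] shift now-frame [-1.65  3.75  0.03] shift turned [-2.6   3.17 -0.05]
```

```bash
python3 -m crank '[[[-0.3,0.4,-0.1,0.08,-0.03,-0.7],[-0.6,0.6,0,0.08,-0.03,-0.7],[-0.7,0.7,0,0.05,0,-0.7],[-0.5,0.7,0,0.05,0,-0.4],[-0.3,0.6,0,0,0,0],[-0.1,0.4,0.2,0,0,0],[0,0,0.3,0,0,0],[0,0,0,0,0,0],[0,0,0,0,0,0]]]' 0.53
python3 - <<'E'
from h import *
s=ctrl.read_state();print(s["qpos"].round(2))
go([448.5,-164.6,12],7,0)
p=planes((355,150,430,215),(46,75))
q=ctrl.get_image("top")
a=cv2.resize(q["color"][180:265,360:445],(400,400),interpolation=cv2.INTER_CUBIC);b=cv2.resize(p["color"][140:230,355:445],(400,400),interpolation=cv2.INTER_CUBIC)
cv2.imwrite("pics/push2.png",np.hstack([a,b])[...,::-1])
E
```

```text
clock: 26.25
eef_pos: [436.1, -167.2, 69.7]
tool_rot: [-3.139, -0.003, 0.122]
force: [0.1, 0.2, -0.1]
width: 19.9
[ 0.14  0.67  0.25  2.16 -0.46  0.36 -0.68]
t 26.25 F [ 0.1  0.2 -0.1] w 19.9 pos [ 436.1 -167.2   69.7] 
rot [-0.02 -0.03 -0.  ] shift now-frame [ 0.41 -0.03  1.93] shift turned [ 0.42 -0.04  1.92]
scene 404 at [ 551.6 -156.2   52.8] z 52.9 slope deg [-0.76  0.64] rect [ 549.3 -157.6] [145.6  92.3] 6.92
```

View pics/push2.png

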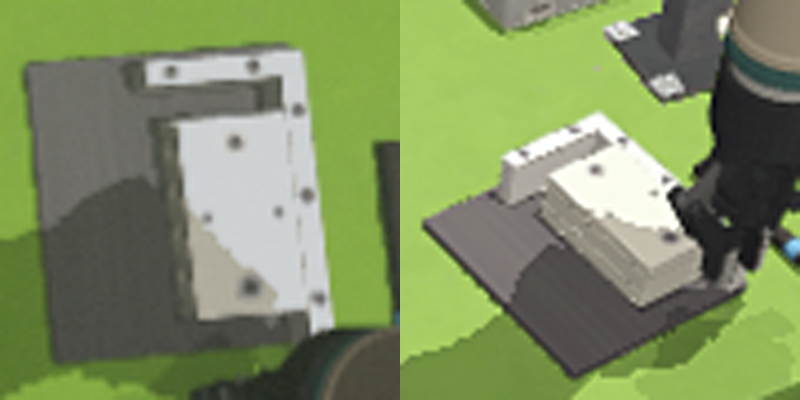

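The pile is flush against the long fence, with an end gap still visible at the top of the block. Lowering for the end push.

```bash
python3 -m crank '[[[0.2,0,0.5,0,0,0],[0.1,-0.05,0.6,0,0,0],[0.05,0,0.5,0,0,0],[0,0,0.2,0,0,0],[0,0,0,0,0,0]]]' 0.53
python3 - <<'E'
from h import *
s=ctrl.read_state();print(s["qpos"].round(2))
go([448.5,-164.6,13],7,0)
E
```

```text
clock: 26.77
eef_pos: [451.3, -157.7, 15.1]
tool_rot: [-3.139, -0.008, 0.134]
force: [-0.5, 1.1, -0.6]
width: 19.8
[ 0.16  0.78  0.17  2.15 -0.54  0.25 -0.62]
t 26.77 F [-0.5  1.1 -0.6] w 19.8 pos [ 451.3 -157.7   15.1] 
rot [-0.03 -0.07  0.11] shift now-frame [-0.12  0.22  0.07] shift turned [-0.12  0.22  0.07]
```

```bash
python3 -m crank '[[[0.1,0.18,0.03,0,0,0.1],[0.15,0.12,0.03,0,0,0],[0.15,0,0,0,0,0],[0.15,0,0,0,0,0],[0.12,0,0,0,0,0]]]' 0.53
python3 - <<'E'
from h import *
a=np.radians(7);R=np.array([[np.cos(a),np.sin(a)],[-np.sin(a),np.cos(a)]])
s=ctrl.read_state();print("corner xy",R@(s["eef_pos"][:2]-[609.6,-180.1]),s["qpos"].round(2))
go([448.5,-164.6,13],7,0)
E
```

```text
clock: 27.18
eef_pos: [473.7, -163.8, 15.3]
tool_rot: [-3.138, -0.007, 0.123]
force: [-1.8, -0.2, -0.7]
width: 19.9
corner xy [-132.85485977   32.71982624] [ 0.14  0.8   0.21  2.09 -0.54  0.31 -0.64]
t 27.18 F [-1.8 -0.2 -0.7] w 19.9 pos [ 473.7 -163.8   15.3] 
rot [-0.03 -0.07  0.01] shift now-frame [-0.84 -0.08  0.07] shift turned [-0.84 -0.08  0.08]
```

Pushing. About 12 mm to go.

```bash
python3 -m crank '[[[0.12,0,0,0,-0.03,0],[0.12,0,0,0,0,0],[0.1,0,0,0,0,0]]]' 0.53
```

```text
clock: 27.43
eef_pos: [483.9, -162.2, 15.7]
tool_rot: [-3.138, -0.002, 0.123]
force: [-1.0, 0.1, -1.7]
width: 20.2
```

```bash
python3 -m crank '[[[0.1,0,0,0,0.05,0],[0.1,0,0,0,0.05,0],[0.1,0,0,0,0.05,0]]]' 0.53
python3 - <<'E'
from h import *
a=np.radians(7);R=np.array([[np.cos(a),np.sin(a)],[-np.sin(a),np.cos(a)]])
s=ctrl.read_state();print("corner xy",R@(s["eef_pos"][:2]-[609.6,-180.1]))
E
```

```text
clock: 27.68
eef_pos: [487.7, -161.3, 15.5]
tool_rot: [-3.135, -0.009, 0.122]
force: [-7.4, -2.7, 6.5]
width: 20.0
corner xy [-118.72508025   33.56263667]
```

```bash
python3 -m crank '[[[0.15,0,0,0,0.05,0],[0.15,0,0,0,0.1,0],[0.18,0,0,0,0.1,0]]]' 0.53
python3 -m crank '[[[0.15,0,0,0,0.15,0],[0.15,0,0,0,0.15,0]]]' 0.53
```

```text
clock: 27.93
eef_pos: [487.8, -160.9, 15.1]
tool_rot: [-3.128, -0.014, 0.116]
force: [-12.4, -3.4, 8.2]
width: 20.1
clock: 28.1
eef_pos: [487.9, -160.6, 14.8]
tool_rot: [-3.124, -0.033, 0.113]
force: [-9.2, -1.4, 5.7]
width: 20.3
```

```bash
python3 -m crank '[[[-0.3,0,0,0,0,0],[-0.5,0,0,0,0,0],[-0.3,0,-0.4,0,0,0],[0,0,-0.8,0,0,0],[0,0,-0.9,0,0,0],[-0.3,0,-0.9,0,0,0],[-0.3,0,-0.6,0,0,0],[0,0,0,0,0,0]]]' 0.53
python3 - <<'E'
from h import *
p=planes((355,150,430,215),(46,75));q=ctrl.get_image("top");np.savez("end1.npz",ps=cloud(p),pc=p["color"],ts=cloud(q),tc=q["color"])
a=cv2.resize(q["color"][180:265,360:445],(400,400),interpolation=cv2.INTER_CUBIC);b=cv2.resize(p["color"][150:220,360:430],(400,400),interpolation=cv2.INTER_CUBIC)
cv2.imwrite("pics/push3.png",np.hstack([a,b])[...,::-1])
s=ctrl.read_state();print(s["eef_pos"],s["qpos"].round(2))
E
```

```text
clock: 28.77
eef_pos: [434.7, -170.9, 125.6]
tool_rot: [-3.126, -0.041, 0.109]
force: [-0.7, -0.2, -0.6]
width: 19.4
scene 477 at [ 555.  -160.5   52.6] z 52.8 slope deg [-0.51  1.35] rect [ 546.5 -159.1] [152.6  89.2] 6.6
[ 435.37732606 -170.06407624  123.50751923] [ 0.1   0.57  0.34  2.15 -0.48  0.47 -0.64]
```

View pics/push3.png

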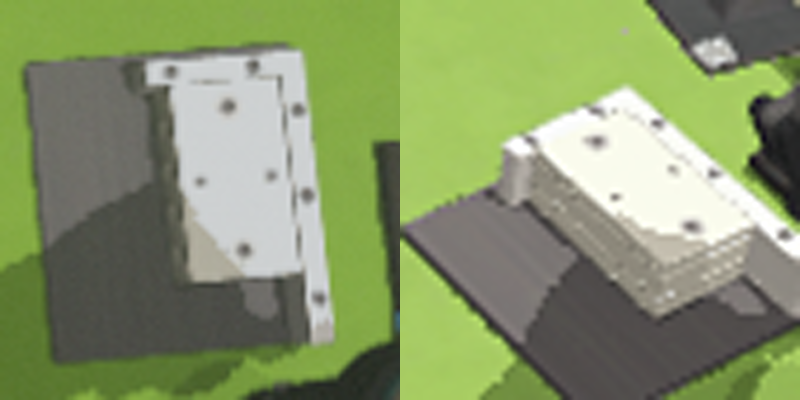

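The pile is home at the end fence, but a dark line along the long fence suggests a slight gap. I'll push once more towards the long fence, then gently at the end.

```bash
python3 -m crank '[[[0.3,-0.4,0,0,0,0.5],[0.4,-0.6,0,0,0,0.8],[0.5,-0.8,0,0,0,1],[0.5,-0.8,0,0,0,1],[0,0,0,0,0,1],[0,0,0,0,0,1],[0,0,0,0,0,1],[0,0,0,0,0,1],[0,0,0,0,0,1],[0,0,0,0,0,1],[0,0,0,0,0,1],[0,0,0,0,0,1]]]' -0.18
python3 - <<'E'
from h import *
go([543.4,-82,80],-83,0);s=ctrl.read_state();print(s["qpos"].round(2))
E
```

```text
clock: 29.87
eef_pos: [495.2, -84.5, 112.2]
tool_rot: [-3.108, 0.006, -1.119]
force: [-0.5, -0.5, 0.7]
width: 50.2
t 29.87 F [-0.5 -0.5  0.7] w 50.2 pos [495.2 -84.5 112.2] 
rot [-0.31  0.11  3.15] shift now-frame [ 0.63 -1.45  1.12] shift turned [ 0.11 -1.61  1.07]
[-0.33  0.71  0.71  2.07 -0.84  0.65 -1.72]
```

```bash
python3 -m crank '[[[0,-0.3,0,-0.08,0.03,0.8],[0,-0.4,0,-0.08,0.03,0.8],[0,-0.4,0,-0.08,0.03,0.8],[0,-0.3,0.2,-0.08,0,0.6],[0,-0.2,0.3,0,0,0],[0,0,0.3,0,0,0],[0,0,0,0,0,0],[0,0,0,0,0,0]]]' -0.18
python3 - <<'E'
from h import *
go([543.4,-85,13],-83,0);s=ctrl.read_state();print(s["qpos"].round(2))
E
```

```text
clock: 30.53
eef_pos: [541.0, -67.6, 75.2]
tool_rot: [3.126, 0.0, -1.443]
force: [-0.5, -0.4, 0.5]
width: 50.7
t 30.53 F [-0.5 -0.4  0.5] w 50.7 pos [541.  -67.6  75.2] 
rot [0.15 0.   0.05] shift now-frame [ 0.58 -0.04  2.07] shift turned [ 0.58 -0.01  2.07]
[-0.4   0.87  0.79  1.94 -0.91  0.76 -2.08]
```

```bash
python3 -m crank '[[[0,0,0.6,0.1,0,0.05],[0,0,0.6,0.05,0,0],[0,0,0.5,0,0,0],[0,0,0.2,0,0,0],[0,0,0,0,0,0],[0,0,0,0,0,0]]]' -0.18
python3 - <<'E'
from h import *
go([543.4,-85,13],-83,0);s=ctrl.read_state();print(s["qpos"].round(2))
a=np.radians(7);R=np.array([[np.cos(a),np.sin(a)],[-np.sin(a),np.cos(a)]])
print("corner xy",R@(s["eef_pos"][:2]-[609.6,-180.1]))
E
```

```text
clock: 31.03
eef_pos: [537.6, -70.0, 17.0]
tool_rot: [3.141, 0.001, -1.449]
force: [-0.2, 0.5, -0.4]
width: 50.2
t 31.03 F [-0.2  0.5 -0.4] w 50.2 pos [537.6 -70.   17. ] 
rot [ 0.    0.01 -0.01] shift now-frame [ 0.52 -0.13  0.13] shift turned [ 0.52 -0.13  0.13]
[-0.33  0.93  0.67  1.98 -1.03  0.62 -1.98]
corner xy [-58.06238179 118.02029901]
```

```bash
python3 -m crank '[[[0.2,-0.05,0.1,0,0,0],[0.25,-0.03,0.03,0,0,0],[0.25,0,0,0,0,0],[0.25,0,0,0,0,0],[0.2,0,0,0,0,0],[0.1,0,0,0,0,0],[0.1,0,0,0,0,0]]]' -0.18
python3 -m crank '[[[0.08,0,0,0,0,0],[0.08,0,0,0,0,0]]]' -0.18
```

```text
clock: 31.62
eef_pos: [547.4, -114.2, 16.2]
tool_rot: [-3.137, 0.002, -1.449]
force: [-1.6, 11.0, 5.5]
width: 50.5
clock: 31.78
eef_pos: [547.3, -113.8, 16.1]
tool_rot: [-3.138, 0.013, -1.448]
force: [-0.4, 4.2, 3.4]
width: 50.5
```

```bash
python3 -m crank '[[[0.1,0,0,0,0.05,0],[0.1,0,0,0,0.1,0],[0.12,0,0,0,0.1,0]]]' -0.18
python3 -m crank '[[[0.12,0,0,0,0.15,0],[0.15,0,0,0,0.15,0],[0.15,0,0,0,0.15,0]]]' -0.18
```

```text
clock: 32.03
eef_pos: [547.3, -114.0, 15.8]
tool_rot: [-3.14, 0.006, -1.446]
force: [-1.1, 6.2, 4.8]
width: 50.4
clock: 32.28
eef_pos: [547.2, -114.2, 15.3]
tool_rot: [3.14, -0.019, -1.442]
force: [-0.4, 8.3, 4.9]
width: 50.3
```

```bash
python3 -m crank '[[[-0.3,0,0,0,0,0],[-0.5,0,0,0,0,0],[-0.6,0,0,0,0,0],[-0.6,0,-0.5,0,0,0],[-0.5,0,-0.8,0,0,0],[-0.5,0,-0.8,0,0,0],[-0.5,0,-0.8,0,0,0],[-0.5,0,0,0,0,0],[-0.5,0,0,0,0,0],[-0.3,0,0,0,0,0],[0,0,0,0,0,0]]]' -0.18
python3 - <<'E'
from h import *
p=planes((355,150,430,215),(46,75));q=ctrl.get_image("top")
a=cv2.resize(q["color"][185:255,365:435],(400,400),interpolation=cv2.INTER_CUBIC);b=cv2.resize(p["color"][150:220,360:430],(400,400),interpolation=cv2.INTER_CUBIC)
cv2.imwrite("pics/push4.png",np.hstack([a,b])[...,::-1])
E
```

```text
clock: 33.2
eef_pos: [527.1, 39.0, 102.7]
tool_rot: [3.14, -0.019, -1.441]
force: [1.0, -0.6, -0.3]
width: 50.2
scene 330 at [ 565.2 -149.2   53.1] z 53.0 slope deg [-0.46 -0.21] rect [ 561.2 -156.3] [125.4  80.7] 11.24
```

View pics/push4.png

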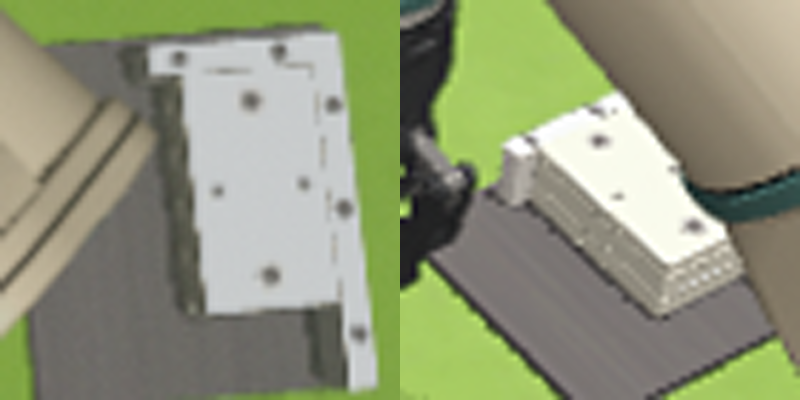

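The dashed line at the fences is now thin and even, and the scene view shows all three edges flush with no steps. Handing in.

```bash
python3 -c "
from cell import ctrl
print(ctrl.finish_job())"
```

```text
the job is handed in; nothing more can be done
None
```

The thick plate and then the thin plate are stacked on the base plate, and the pile is pushed against both fences. I handed the job in at about 33 s of the 69 s allowed, and no verdict was given.

**How it was done:** I gripped each plate by its long edges and levelled it in the air. I lowered it until it touched with about 15 N, then released it. The tool could not reach the full 28° tilt, so I gripped at about −14° and laid the plates down at about +14°. I then pushed the pile with the sides of the upright fingers: long fence, end fence, then the long fence again. Wrist readings during the pushes stayed at about 16 N or less.

**Last checks:**
- **Height and level:** the top of the pile measured 53 mm against 52 mm expected, and level to about 0.5°.
- **Home against the fences:** the pushes stopped within about 2.5 mm of where the measured fence position put them, which is within calibration error. The last picture shows thin, even lines at both fences and no steps between the plate edges.

**What disagreed or was less certain:**
- During the first push the tool tipped about 6° because I corrected it the wrong way. I straightened it and pushed again.
- After the end push there seemed to be a slight gap or turn at the long fence, so I repeated that push.
- I did not repeat the end push after that. The picture suggests the pile is home there to about 1 mm.
- I did not re-measure the other things on the bench. I saw no contact with any of them.

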